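# Open the shoe-cream tub with the squeeze-tab stopper

## Task

Open the white shoe-cream tub that stands in the wooden foot: squeeze the two orange tabs of its stopper together, only as firmly as needed, and, keeping them squeezed, turn the stopper to the left (anticlockwise seen from above) until you feel it come up against its stop, without forcing it or crushing the tabs, then lift it straight out. Set the stopper down upright near the middle of the round cork mat and let go; do not drop it, and leave the other things on the counter where they are.

Things in the scene. Friction and masses are not known exactly. Their poses are not given: they have to be found in the camera images.
- tub: white round tub with a green band, fixed to the counter by a round wooden foot (130 mm across, 30 high); origin under its centre, on the counter, z up. The stopper sits in its mouth. It turns almost freely while both tabs are squeezed; forcing it with over 32 N against the lock or the notches (about 0.5 N m of turning, or 30 N of pull) breaks it. Its disc rests on a rubber seal, so pushing down makes it drag
- tub_rim (a point): centre of the tub's rim, 106 mm above the counter. Tub wall 84 mm across outside, 73 inside, with two notches 14 mm wide on the tub's own +y and -y sides, which hold the teeth of the tabs
- tub_lock (a point): centre of the keyhole plate in the mouth, 91 mm above the counter, which holds two lugs of the stopper. It must turn left by 30 to 78 degrees (differs each time, not visible) until the lugs meet a hard stop (0.15 to 0.3 N m shows it clearly); in the last 5 degrees before the stop it can be lifted, earlier it is blocked after 5 mm. Out of the tub after 35 mm of lift
- stopper_mid (a point): middle of the stopper (loose, about 85 g), on its axis between the two tabs, 42 mm above its underside (117 mm above the counter at the start). Axes: z up, tabs on its +y and -y sides, lugs along its x. Black disc 56 mm across, 16 to 22 mm above the underside; below it a foot 28 mm across with two lugs, 42 mm over both, on which it stands upright by itself
- stopper_lug (a point): end of the stopper's lug on its +x side, hidden in the tub: 20 mm from the stopper's axis, 2 mm above its underside; at the start it points along the tub's +x
- tab_left (a joint): how far the orange tab on the stopper's +y side is pressed in, m: 0 at rest, 0.006 fully in; its tooth leaves the notch at 0.004. Spring 4 to 10 N. Upright plate 26 mm wide (x), 5 thick, 24 to 60 mm above the stopper's underside; outer faces of both 62 mm apart at rest, 50 squeezed. Springs out when let go; squeeze with 20 to 40 N per finger: over 55 N crushes it
- tab_right (a joint): the same for the tab on the -y side. At the feet of the tabs, 24 to 31 mm above the stopper's underside, teeth 10 mm wide stick out to 80 mm over both: grip above them, with the fingertips higher than the tub's rim
- mat: round cork mat, 130 mm across, 6 mm thick, fixed to the counter; origin under its centre, on the counter
- sandal_a: one of a pair of tan sandals with mint straps, 245 x 88 x 63 mm; origin under its middle
- sandal_b: the other sandal of that pair
- tin_a: flat round polish tin with a black lid, 62 mm across, 24 high; origin under its centre
- tin_b: the same with a wine-red lid
- brush: shoe brush, 150 x 45 x 36 mm, lying bristles down; origin under its centre
- plain_tub: closed white tub with a blue band and a plain black screw lid (no tabs), 80 mm across, 95 high; origin under its centre
- shoehorn: flat steel shoehorn, 168 x 38 x 4 mm; origin under its centre
Mind the look-alikes: they are no part of the job. What is shaped like the part that bears stopper_mid but red is not meant. There is more than one size of the mat; the one meant has the size given above.

How it is judged:
By the outcome, as a careful person would: the job done as asked, in the order asked, and still so for the second after the job is handed in, with the robot touching nothing.
It also fails if it takes over 72 s, if anything falls off the work surface, if the arm or the gripper's body presses on something with over 40 N, if the wrist force passes 120 N, or if a joint passes its speed limit or range.

## Robot

A 6-joint arm with a two-finger parallel gripper is mounted at the origin on the work surface. World frame = base frame: x ahead of the robot, y to its left, z up, the work surface at z = 0. Lengths are in m, angles in rad, forces in N, time in s.
With the tool pointing down it reaches from about 0.25 to 0.85 m from the base axis. Payload 12.5 kg.
Tool frame: the origin (TCP) lies at the very end of the fingers, on their centre line; the grasp point (between the pads) lies 19 mm behind it; z points along the fingers, y is the direction in which the jaws open and shut (so a half turn about z gives the same grasp; the last joint's range is limited). The gripper opens to 93 mm and grips with 3 to 60 N. Pads are 15 mm wide; open, the fingers measure 128 mm over their backs; the gripper's body (75 mm by 188 mm) begins 65 mm behind the grasp point.
Start: joints at [1.197, 0.351, 1.652, -0, 1.139, -0.085], TCP at [0.157, 0.527, 0.219] pointing down, gripper open.
Joint ranges: [-2.75, 2.75], [-0.79, 2.1], [0.01, 2.65], [-1.57, 4.71], [0.07, 3.14], [-2.87, 2.87]. Speed limits (rad/s): [2.22, 2.22, 2.79, 3.14, 3.14, 3.14].

## Interface

Orientations are given as a unit quaternion [x, y, z, w].
In Python, from rig import manip gives the robot as it stands.
- The arm moves only by the tool jog_arm, never from a script. Its argument "steps" is a list of rows, each an object of numbers: "tx", "ty", "tz": the shift along the tool's x, y, z in mm; "roll": the turn about the tool's z in degrees. In form: [{"tx": .., "ty": .., "tz": .., "roll": ..}, ...]. A call has 1 to 10 rows; each row shifts and turns the commanded pose from where the row before left it, along the tool's axes as they then stand; what a row does not reach is not made up. A row lasts 1/10 s, in which the tool goes at most 50 mm and 8.59 degrees, less where a joint would pass 70% of its speed; a pose out of reach is approached as far as the arm can. A call is refused whole if a number of a shift passes 50 or a number of a turn 8.59, either way. A call with a gripper value outside its range is refused whole. "jaw" is the closure, from -1 (fully open) to 1 (shut), set as the call begins (left out, the last holds). The fingers move at their own pace and stop on an object; "squeeze" is the grip in N (left out, the last holds). Time passes only in rows, so rows that do not move let the fingers close. It gives the time, the measured TCP pose, the force and the opening at its end, in the units of the state.
- manip.observe(): the state, without advancing time (a new reading comes with each control period).
- manip.capture(name): name is "scene" or "top" or "wrist"; returns (picture, depth): 480x640x3 uint8, red, green, blue; 480x640 float32, m along the optical axis (not along the pixel's ray), 0 where there is no reading.
- manip.calibration(name): a dict with "fov_y" (degrees; the focal length in pixels is half the picture's height over the tangent of half this angle, whatever the lens; pixels are square), "cx", "cy" (the principal point, pixels), "R" (3x3) and "t" (3): a world point X has camera coordinates R X + t. Camera axes: x right, y down, z forward; pixel columns grow to the right and rows downward; lengths in m; the calibration is good to about 2 mm. The wrist camera is an equidistant fisheye: a pixel r from the principal point sees the ray r / f radians off the axis. A picture is of the moment at which its call begins: read the wrist's pose just before it. calibration takes no time and is no camera call; for the wrist camera it gives the pose at the moment of the call.
- manip.finish_job(): hands the job in, once; it reports no verdict.
Trained networks look in the newest picture that a camera, given by its name, has taken for a name from the list of things; names that differ only in an ending like _2 or _b are one class to them, and where a whole thing is asked for, a point or a joint stands for the part that bears it (a point fixed in the world has none). Each returns a list of dicts, best first, with "score" (0 to 1); they miss things now and then, are a little off and sometimes report something else, mostly with a low value. They report only what shows in the picture. A call takes as long as a camera call. They do not tell look-alikes from the thing itself.
- manip.recognise(camera, query): "point" ([x, y, z] in m, in the coordinates of the camera as it stood for that picture, good to about 4 mm: the middle of the surface that is visible of it).
The state is a dict: "time": time; "joints": joint angles; "qd": joint speeds; "joint_torque": joint torques, N m; "position": TCP position; "eef_rot": TCP orientation; "ft_force": force on the tool from outside, world axes, zero at the start; "wrist_torque": the same for the moment, N m; "width": opening from 0.0 (shut) to 1.0 (fully open).
Only numpy, scipy, OpenCV 4.12 (cv2) and the standard library are available. Lean on these libraries where they do the work, as an engineer would, in place of code of your own. Each camera call takes 0.05 s, during which the arm holds its last target. There are 200 camera calls.

## Working session

There is one attempt and no reset: what is moved stays moved. The work goes in short steps, Python scripts to look and compute and a tool call to move; the robot and the scene stay as the last step left them, time stands still between calls to the robot, and variables do not carry over. Pictures are saved under pics/ and viewed, about 8 in all and at most 12, crops included, and the job is handed in when it is done.

Besides the shell and the picture viewer there is one more tool, called after ">>>" as name(argument=value, ...), one argument or row to a line, values as JSON. jog_arm: Moves the arm, as the interface text tells. Its arguments: {"type":"object","properties":{"steps":{"type":"array"},"jaw":{"type":"number"},"squeeze":{"type":"number"}},"required":["steps"]}

```bash
mkdir -p pics
cat > h.py <<'E'
import numpy as np, cv2
from rig import manip
def world(cam,p):
    c=manip.calibration(cam); return np.array(c["R"]).T@(np.array(p)-np.array(c["t"]))
def save(cam,name):
    im,d=manip.capture(cam); cv2.imwrite(f"pics/{name}.png",im[:,:,::-1]); np.savez(f"pics/{name}.npz",im=im,d=d,**{k:np.array(v) for k,v in manip.calibration(cam).items()}); return im,d
def proj(cam,X):
    c=manip.calibration(cam); f=240/np.tan(np.radians(c["fov_y"])/2); p=np.array(c["R"])@X+np.array(c["t"]); return [c["cx"]+f*p[0]/p[2],c["cy"]+f*p[1]/p[2]]
E
python3 - <<'E'
from h import *
np.set_printoptions(precision=4,suppress=True)
for cam in ("top","scene"):
    save(cam,cam+"1")
    for q in ("tub","stopper_mid","mat")+(("tab_left",) if cam=="top" else ()):
        for r in manip.recognise(cam,q): 
            w=world(cam,r["point"]); print(cam,q,round(r["score"],2),w,np.round(proj(cam,w)))
s=manip.observe();print(s)
a=cv2.imread("pics/top1.png");cv2.imwrite("pics/v1.png",a)
E
```

```text
top tub 0.68 [0.5101 0.237  0.0315] [273. 252.]
top stopper_mid 0.9 [0.3583 0.2345 0.0211] [273. 309.]
top stopper_mid 0.82 [0.5284 0.2543 0.0984] [265. 241.]
top mat 0.69 [ 0.4706 -0.1988  0.0087] [433. 271.]
top mat 0.62 [ 0.4526 -0.3436  0.0053] [486. 278.]
top tab_left 0.42 [0.5343 0.2756 0.1294] [256. 236.]
scene tub 0.65 [0.5617 0.2398 0.0648] [359. 252.]
scene tub 0.25 [0.3893 0.0124 0.0266] [277. 230.]
scene stopper_mid 0.74 [0.3618 0.2249 0.0322] [347. 224.]
scene stopper_mid 0.5 [0.5326 0.2502 0.1006] [363. 234.]
scene mat 0.86 [ 0.4781 -0.1955  0.0074] [202. 252.]
scene mat 0.71 [ 0.458  -0.3487  0.0106] [150. 248.]
{'time': 0.45, 'joints': array([ 1.1974,  0.3508,  1.6518,  0.    ,  1.1391, -0.0846]), 'qd': array([ 0.0005, -0.0023, -0.0003,  0.0004, -0.0006, -0.0006]), 'joint_torque': array([ -0.0009, -49.6894, -28.5289,   0.07  ,   0.0226,  -0.    ]), 'position': array([0.1566, 0.5272, 0.2186]), 'eef_rot': array([ 0.1439,  0.9896, -0.0001, -0.    ]), 'ft_force': array([ 0.5776, -0.6825,  0.3627]), 'wrist_torque': array([-0.0106,  0.0101, -0.0277]), 'width': 1.003912602578903}
```

View pics/top1.png

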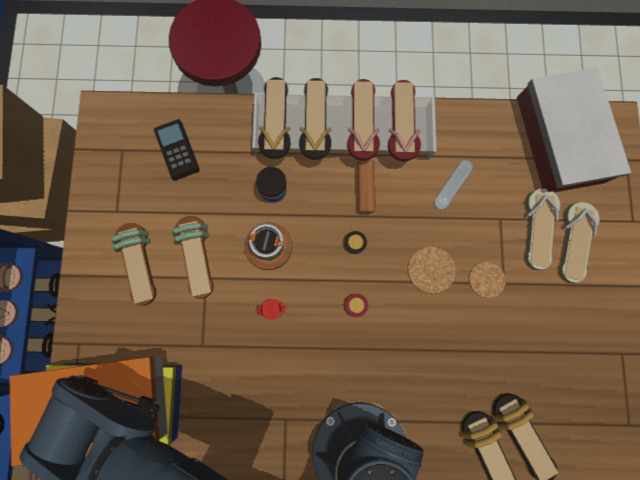

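View pics/scene1.png

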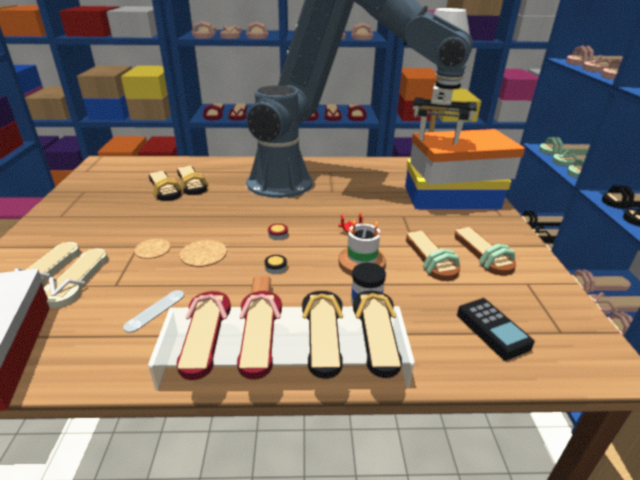

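The tub with the tabbed stopper is at about (267,241) in the top view. The red look-alike is at (271,309). The mat is the larger one, at (432,270). I'll move over the tub for a close look.

>>> jog_arm(
  steps=[
    {"tx": -44, "ty": -15, "tz": -4},
    {"tx": -44, "ty": -15, "tz": -4},
    {"tx": -44, "ty": -15, "tz": -4},
    {"tx": -44, "ty": -15, "tz": -4},
    {"tx": -44, "ty": -15, "tz": -4},
    {"tx": -44, "ty": -15, "tz": -4},
    {"tx": -44, "ty": -15, "tz": -4},
    {"tx": -44, "ty": -15, "tz": -4},
    {"tx": -44, "ty": -15, "tz": -4},
    {"tx": -40, "ty": -22, "tz": -4},
  ],
  jaw=-1,
  squeeze=28,
)

```text
invalid input at $.steps[0]: expected keys tx, ty, tz, roll
```

>>> jog_arm(
  steps=[
    {"tx": 0},
    {"tx": 0},
    {"tx": 0},
  ],
)

```text
invalid input at $.steps[0]: expected keys tx, ty, tz, roll
```

Run:
```python
from h import *
np.set_printoptions(precision=4,suppress=True)
s=manip.observe();print({k:s[k] for k in("time","joints","position","eef_rot","ft_force","wrist_torque")})
im,d=save("wrist","w1"); c=manip.calibration("wrist"); print(c)
for q in ("stopper_mid","tab_left","tub"):
    for r in manip.recognise("wrist",q): print(q,round(r["score"],2),world("wrist",r["point"]))
```

```text
{'time': 0.45, 'joints': array([ 1.1974,  0.3508,  1.6518,  0.    ,  1.1391, -0.0846]), 'position': array([0.1566, 0.5272, 0.2186]), 'eef_rot': array([ 0.1439,  0.9896, -0.0001, -0.    ]), 'ft_force': array([ 0.5776, -0.6825,  0.3627]), 'wrist_torque': array([-0.0106,  0.0101, -0.0277])}
{'fov_y': 65.70646984690485, 'cx': 324.7677163113583, 'cy': 246.3269596128088, 'R': array([[ 0.2854,  0.9584, -0.0001],
       [ 0.9142, -0.2722,  0.3002],
       [ 0.2877, -0.0858, -0.9539]]), 't': array([-0.5487, -0.0343,  0.3925])}
tub 0.84 [0.4725 0.2763 0.0077]
```

View pics/w1.png

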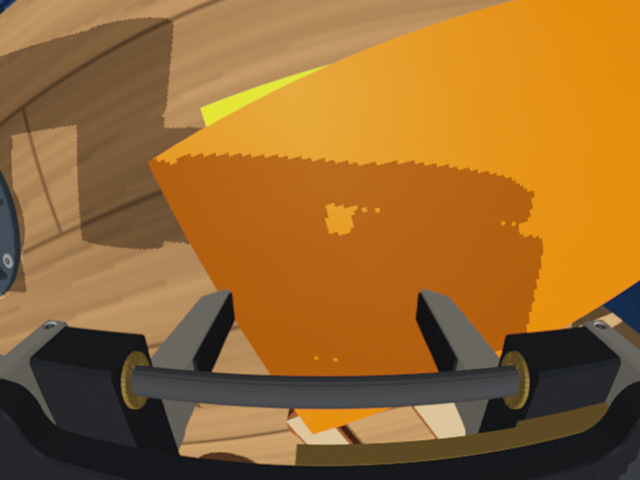

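>>> jog_arm(
  steps=[
    {"tx": -20, "ty": -7, "tz": -20, "roll": 0},
    {"tx": -44, "ty": -15, "tz": -10, "roll": 0},
    {"tx": -44, "ty": -15, "tz": -5, "roll": 0},
    {"tx": -44, "ty": -15, "tz": 0, "roll": 0},
    {"tx": -44, "ty": -15, "tz": 0, "roll": 0},
    {"tx": -44, "ty": -15, "tz": 0, "roll": 0},
    {"tx": -44, "ty": -15, "tz": 0, "roll": 0},
    {"tx": -44, "ty": -15, "tz": 0, "roll": 0},
    {"tx": -44, "ty": -15, "tz": 0, "roll": 0},
    {"tx": -44, "ty": -20, "tz": 0, "roll": 0},
  ],
  jaw=-1,
  squeeze=28,
)

```text
time: 1.65
position: [0.515, 0.2666, 0.2537]
eef_rot: [0.144, 0.99, 0.0, 0.0]
ft_force: [-0.3, 1.5, 0.8]
width: 1.001
```

>>> jog_arm(
  steps=[
    {"tx": 0, "ty": -8, "tz": 0, "roll": 0},
    {"tx": 0, "ty": 0, "tz": 0, "roll": 0},
    {"tx": 0, "ty": 0, "tz": 0, "roll": 0},
  ],
)

```text
time: 1.95
position: [0.5106, 0.2607, 0.2537]
eef_rot: [0.144, 0.99, 0.0, -0.0]
ft_force: [0.3, -0.1, 0.2]
width: 1.001
```

Run:
```python
from h import *
np.set_printoptions(precision=4,suppress=True)
s=manip.observe();print({k:s[k] for k in("time","joints","position","eef_rot","ft_force","wrist_torque")})
im,d=save("wrist","w2")
for q in ("stopper_mid","tab_left","tub"):
    for r in manip.recognise("wrist",q): print(q,round(r["score"],2),world("wrist",r["point"]))
```

```text
{'time': 1.95, 'joints': array([ 0.3908,  0.3604,  1.548 ,  0.0003,  1.2333, -0.8916]), 'position': array([0.5106, 0.2607, 0.2537]), 'eef_rot': array([ 0.1437,  0.9896,  0.0001, -0.0001]), 'ft_force': array([ 0.3311, -0.1326,  0.1968]), 'wrist_torque': array([-0.0217,  0.0061,  0.0073])}
stopper_mid 0.69 [0.3626 0.2379 0.023 ]
stopper_mid 0.53 [0.5262 0.2507 0.0978]
stopper_mid 0.47 [0.5389 0.0201 0.0268]
tab_left 0.63 [0.5296 0.2815 0.1303]
tab_left 0.56 [0.6591 0.2526 0.0776]
tab_left 0.54 [0.3548 0.2669 0.0579]
tub 0.62 [0.5009 0.2607 0.0311]
```

View pics/w2.png

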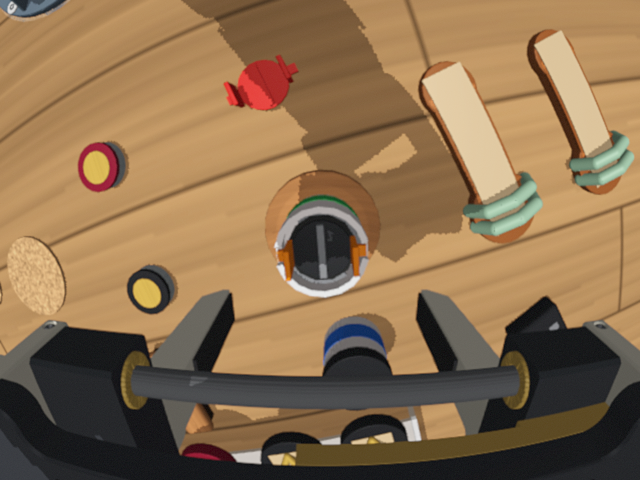

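The stopper is at (321,252), with its tabs at (287,262) and (357,258), so they already lie nearly along the jaw axis. Next I'll measure the tabs in 3D.

```bash
cat >> h.py <<'E'
def cloud(name):
    z=np.load(f"pics/{name}.npz"); im,d=z["im"].astype(int),z["d"]; f=240/np.tan(np.radians(float(z["fov_y"]))/2)
    v,u=np.mgrid[:480,:640]; dx,dy=u-float(z["cx"]),v-float(z["cy"]); r=np.hypot(dx,dy)+1e-9; th=r/f
    k=np.tan(th)/r*d; P=np.stack([dx*k,dy*k,d],-1); return im,d,(P-z["t"])@z["R"]
E
python3 - <<'E'
from h import *
np.set_printoptions(precision=4,suppress=True)
im,d,W=cloud("w2")
hsv=cv2.cvtColor(im.astype(np.uint8),cv2.COLOR_RGB2HSV)
reg=np.zeros(d.shape,bool);reg[190:310,250:390]=True
o=reg&(hsv[...,0]>8)&(hsv[...,0]<20)&(hsv[...,1]>200)&(W[...,2]>.108)&(W[...,2]<.145)
n,l,st,ce=cv2.connectedComponentsWithStats(o.astype(np.uint8))
for i in range(1,n):
    if st[i,4]>15:
        p=W[l==i]; print(st[i,4],ce[i],p.mean(0),p.min(0),p.max(0)); t=p[p[:,2]>p[:,2].max()-.004]; print(" top",len(t),t.mean(0))
rim=reg&(W[...,2]>.1035)&(W[...,2]<.109)&(hsv[...,1]<60)&(hsv[...,2]>110)
p=W[rim][:,:2]; A=np.c_[2*p,np.ones(len(p))]; s=np.linalg.lstsq(A,(p**2).sum(1),rcond=None)[0]; print("rim",len(p),s[:2],np.sqrt(s[2]+s[:2]@s[:2]))
# mat cloud from top not fisheye
z=np.load("pics/top1.npz"); D=z["d"]; f=240/np.tan(np.radians(float(z["fov_y"]))/2)
for nm,(u,v) in dict(matL=(432,270),matS=(487,280),foot=(267,241)).items(): print(nm,'mm/px',D[v,u]/f*1000)
hs=cv2.cvtColor(z["im"],cv2.COLOR_RGB2HSV); v,u=np.mgrid[:480,:640]
P=np.stack([(u-z["cx"])/f*D,(v-z["cy"])/f*D,D],-1); T=(P-z["t"])@z["R"]
for (u0,v0) in ((432,270),(487,280)):
    m=(np.hypot(u-u0,v-v0)<34 if u0==432 else np.hypot(u-u0,v-v0)<22)&(T[...,2]>.0035)&(T[...,2]<.012)
    n,l,st,ce=cv2.connectedComponentsWithStats(m.astype(np.uint8)); i=1+st[1:,4].argmax(); q=T[l==i]; print(st[i],(q.min(0)+q.max(0))/2,q.max(0)-q.min(0))
E
```

```text
205 [354.5512 255.4195] [0.5305 0.2794 0.131 ] [0.5215 0.2749 0.1083] [0.5451 0.2843 0.1367]
 top 142 [0.5326 0.2792 0.135 ]
261 [287.9234 259.5479] [0.5189 0.2254 0.1293] [0.5093 0.2205 0.1087] [0.5338 0.2286 0.1369]
 top 152 [0.52   0.2246 0.1351]
rim 1493 [0.5284 0.2513] 0.03920496990213104
matL mm/px 2.7269009236863084
matS mm/px 2.7259476334634325
foot mm/px 2.551087606595841
[ 405  244   52   51 1515] [ 0.4759 -0.1932  0.0077] [0.1377 0.1393 0.0085]
[469 261  38  38 760] [ 0.45   -0.3486  0.0076] [0.1013 0.1019 0.0083]
```

>>> jog_arm(
  steps=[
    {"tx": -18, "ty": -4, "tz": 0, "roll": 0},
    {"tx": 0, "ty": 0, "tz": 20, "roll": -3.6},
    {"tx": 0, "ty": 0, "tz": 30, "roll": 0},
    {"tx": 0, "ty": 0, "tz": 30, "roll": 0},
    {"tx": 0, "ty": 0, "tz": 25, "roll": 0},
    {"tx": 0, "ty": 0, "tz": 20, "roll": 0},
    {"tx": 0, "ty": 0, "tz": 10, "roll": 0},
    {"tx": 0, "ty": 0, "tz": 5, "roll": 0},
    {"tx": 0, "ty": 0, "tz": 2, "roll": 0},
    {"tx": 0, "ty": 0, "tz": 0, "roll": 0},
  ],
)

```text
time: 3.15
position: [0.5278, 0.2513, 0.1123]
eef_rot: [0.113, 0.994, 0.0, 0.0]
ft_force: [-0.2, -0.4, 0.0]
width: 1.001
```

Run:
```python
from h import *
np.set_printoptions(precision=4,suppress=True)
s=manip.observe();print({k:s[k] for k in("time","joints","position","eef_rot","ft_force","wrist_torque")})
im,d=save("wrist","w3")
cv2.imwrite("pics/w3c.png",cv2.resize(im[200:440,170:490,::-1],None,fx=2,fy=2))
```

```text
{'time': 3.15, 'joints': array([ 0.3648,  0.5379,  1.6525, -0.    ,  0.9502, -0.9801]), 'position': array([0.5278, 0.2513, 0.1123]), 'eef_rot': array([0.1127, 0.9936, 0.0002, 0.0005]), 'ft_force': array([-0.1793, -0.3823,  0.0437]), 'wrist_torque': array([0.0252, 0.0471, 0.0273])}
```

View pics/w3c.png

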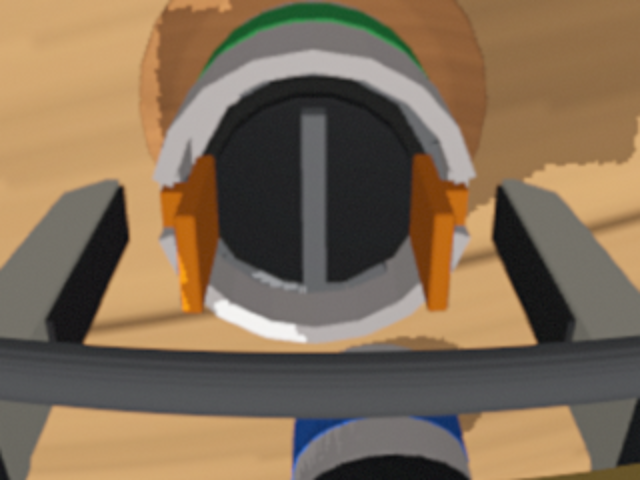

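The stopper sits centred between the fingers and the bar on its disc is straight in the view, so alignment is good. I'll close gently first.

>>> jog_arm(
  steps=[
    {"tx": 0, "ty": 0, "tz": 0, "roll": 0},
    {"tx": 0, "ty": 0, "tz": 0, "roll": 0},
    {"tx": 0, "ty": 0, "tz": 0, "roll": 0},
    {"tx": 0, "ty": 0, "tz": 0, "roll": 0},
    {"tx": 0, "ty": 0, "tz": 0, "roll": 0},
    {"tx": 0, "ty": 0, "tz": 0, "roll": 0},
  ],
  jaw=1,
  squeeze=4,
)

```text
time: 3.8
position: [0.5275, 0.2513, 0.1118]
eef_rot: [0.113, 0.994, 0.0, 0.0]
ft_force: [-0.8, 0.8, 1.7]
width: 0.663
```

```bash
cat > o.py <<'E'
from h import *
np.set_printoptions(precision=4,suppress=True)
s=manip.observe();print({k:s[k] for k in("time","position","eef_rot","ft_force","wrist_torque","width","joint_torque")},"mm",93*s["width"])
E
python3 o.py
```

```text
{'time': 3.8, 'position': array([0.5275, 0.2513, 0.1118]), 'eef_rot': array([0.1127, 0.9936, 0.0001, 0.0001]), 'ft_force': array([-0.8137,  0.8166,  1.7018]), 'wrist_torque': array([-0.0059,  0.1316, -0.0247]), 'width': 0.6626102888024963, 'joint_torque': array([ -0.202 , -55.1459, -24.2693,  -0.0378,  -0.0188,   0.0029])} mm 61.62275685863215
```

Both tabs are touched, at 62 mm opening with almost no side force. Now I'll squeeze with 28 N.

>>> jog_arm(
  steps=[
    {"tx": 0, "ty": 0, "tz": 0, "roll": 0},
    {"tx": 0, "ty": 0, "tz": 0, "roll": 0},
    {"tx": 0, "ty": 0, "tz": 0, "roll": 0},
    {"tx": 0, "ty": 0, "tz": 0, "roll": 0},
    {"tx": 0, "ty": 0, "tz": 0, "roll": 0},
  ],
  squeeze=28,
)

```text
time: 4.3
position: [0.5275, 0.2513, 0.1123]
eef_rot: [0.113, 0.994, 0.0, 0.0]
ft_force: [-2.6, -0.6, 8.3]
width: 0.514
```

```bash
python3 o.py
```

```text
{'time': 4.3, 'position': array([0.5275, 0.2513, 0.1123]), 'eef_rot': array([0.1127, 0.9936, 0.0001, 0.0002]), 'ft_force': array([-2.5974, -0.6284,  8.2957]), 'wrist_torque': array([-0.1354,  0.4766, -0.004 ]), 'width': 0.5138869603086518, 'joint_torque': array([ -0.3875, -52.0308, -23.5637,  -0.0591,  -0.6271,  -0.002 ])} mm 47.79148730870462
```

>>> jog_arm(
  steps=[
    {"tx": 0, "ty": 0, "tz": -0.5, "roll": 0},
    {"tx": 0, "ty": 0, "tz": 0, "roll": -2},
    {"tx": 0, "ty": 0, "tz": 0, "roll": -2},
  ],
)

```text
time: 4.6
position: [0.5275, 0.2512, 0.1124]
eef_rot: [0.077, 0.997, 0.0, 0.0]
ft_force: [-0.3, -0.0, 4.8]
width: 0.512
```

```bash
python3 o.py
```

```text
{'time': 4.6, 'position': array([0.5275, 0.2512, 0.1124]), 'eef_rot': array([0.0774, 0.997 , 0.0001, 0.0002]), 'ft_force': array([-0.2926, -0.0034,  4.8487]), 'wrist_torque': array([-0.0826,  0.0671, -0.0874]), 'width': 0.5117865125795644, 'joint_torque': array([  0.1178, -54.155 , -23.8449,   0.0043,  -0.0867,   0.5335])} mm 47.59614566989949
```

>>> jog_arm(
  steps=[
    {"tx": 0, "ty": 0, "tz": -0.5, "roll": -3},
    {"tx": 0, "ty": 0, "tz": 0, "roll": -3},
    {"tx": 0, "ty": 0, "tz": 0, "roll": -3},
  ],
)

```text
time: 4.9
position: [0.5273, 0.2511, 0.1125]
eef_rot: [-0.002, 1.0, -0.0, -0.0]
ft_force: [-0.2, -0.2, 0.3]
width: 0.514
```

```bash
python3 o.py
```

```text
{'time': 4.9, 'position': array([0.5273, 0.2511, 0.1125]), 'eef_rot': array([-0.0015,  1.    , -0.0001, -0.0001]), 'ft_force': array([-0.1895, -0.2041,  0.3233]), 'wrist_torque': array([ 0.0323,  0.0118, -0.0111]), 'width': 0.5138089587722451, 'joint_torque': array([  0.0553, -56.0615, -24.7205,   0.0077,   0.0581,   0.8385])} mm 47.78423316581879
```

>>> jog_arm(
  steps=[
    {"tx": 0, "ty": 0, "tz": 0, "roll": -3},
    {"tx": 0, "ty": 0, "tz": 0, "roll": -3},
    {"tx": 0, "ty": 0, "tz": 0, "roll": -3},
    {"tx": 0, "ty": 0, "tz": 0, "roll": -3},
    {"tx": 0, "ty": 0, "tz": 0, "roll": -2},
    {"tx": 0, "ty": 0, "tz": 0, "roll": 0},
  ],
)

```text
time: 5.5
position: [0.5273, 0.2511, 0.1125]
eef_rot: [-0.123, 0.992, -0.0, -0.0]
ft_force: [-0.3, -0.5, 1.2]
width: 0.511
```

```bash
cat >> o.py <<'E'
q=s["eef_rot"]; a=2*np.degrees(np.arcsin(.1127)-np.arctan2(q[0],q[1])); print("TURNED",a,"Tz",s["wrist_torque"][2])
E
python3 o.py
```

```text
{'time': 5.5, 'position': array([0.5273, 0.2511, 0.1125]), 'eef_rot': array([-0.1226,  0.9925, -0.0001, -0.0001]), 'ft_force': array([-0.2813, -0.5072,  1.1657]), 'wrist_torque': array([-0.0136, -0.0125,  0.0033]), 'width': 0.5109404432935084, 'joint_torque': array([  0.0123, -56.2938, -24.794 ,   0.0193,   0.0943,  -0.5124])} mm 47.517461226296284
TURNED 27.02438196994953 Tz 0.0033102000161385464
```

>>> jog_arm(
  steps=[
    {"tx": 0, "ty": 0, "tz": 0, "roll": -1.5},
    {"tx": 0, "ty": 0, "tz": 0, "roll": -1.5},
    {"tx": 0, "ty": 0, "tz": 0, "roll": 0},
  ],
)

```text
time: 5.8
position: [0.5272, 0.2511, 0.1125]
eef_rot: [-0.149, 0.989, -0.0, -0.0]
ft_force: [0.5, 1.1, 0.1]
width: 0.51
```

```bash
python3 o.py|tail -1
```

```text
TURNED 30.056175048859245 Tz -0.0016198634988174514
```

>>> jog_arm(
  steps=[
    {"tx": 0, "ty": 0, "tz": 0, "roll": -1.5},
    {"tx": 0, "ty": 0, "tz": 0, "roll": -1.5},
    {"tx": 0, "ty": 0, "tz": 0, "roll": 0},
  ],
)

```text
time: 6.1
position: [0.5273, 0.2512, 0.1126]
eef_rot: [-0.175, 0.985, -0.0, -0.0]
ft_force: [0.4, -0.1, -0.9]
width: 0.513
```

```bash
python3 o.py|tail -1
```

```text
TURNED 33.07246177946967 Tz -0.018570281203270284
```

>>> jog_arm(
  steps=[
    {"tx": 0, "ty": 0, "tz": 0, "roll": -1.5},
    {"tx": 0, "ty": 0, "tz": 0, "roll": -1.5},
    {"tx": 0, "ty": 0, "tz": 0, "roll": 0},
  ],
)

```text
time: 6.4
position: [0.5273, 0.2512, 0.1126]
eef_rot: [-0.201, 0.98, -0.0, -0.0]
ft_force: [0.5, -0.9, -0.6]
width: 0.514
```

```bash
python3 o.py|tail -1
```

```text
TURNED 36.07480008904869 Tz -0.05302391266643193
```

>>> jog_arm(
  steps=[
    {"tx": 0, "ty": 0, "tz": 0, "roll": -1.5},
    {"tx": 0, "ty": 0, "tz": 0, "roll": 0},
  ],
)

```text
time: 6.6
position: [0.5274, 0.2512, 0.1126]
eef_rot: [-0.213, 0.977, -0.0, -0.0]
ft_force: [0.6, -0.4, -0.3]
width: 0.511
```

```bash
python3 o.py|tail -1
```

```text
TURNED 37.56407527679026 Tz -0.022946294823831245
```

>>> jog_arm(
  steps=[
    {"tx": 0, "ty": 0, "tz": 0, "roll": -1.5},
    {"tx": 0, "ty": 0, "tz": 0, "roll": -1.5},
    {"tx": 0, "ty": 0, "tz": 0, "roll": 0},
  ],
)

```text
time: 6.9
position: [0.5273, 0.2512, 0.1126]
eef_rot: [-0.239, 0.971, -0.0, -0.0]
ft_force: [-0.1, -0.0, -0.9]
width: 0.514
```

```bash
python3 o.py|tail -1
```

```text
TURNED 40.5755154576633 Tz 0.007236603087045374
```

>>> jog_arm(
  steps=[
    {"tx": 0, "ty": 0, "tz": 0, "roll": -1.5},
    {"tx": 0, "ty": 0, "tz": 0, "roll": -1.5},
    {"tx": 0, "ty": 0, "tz": 0, "roll": 0},
  ],
)

```text
time: 7.2
position: [0.5274, 0.2512, 0.1126]
eef_rot: [-0.264, 0.964, 0.0, 0.0]
ft_force: [-0.3, -0.1, -1.1]
width: 0.512
```

```bash
python3 o.py|tail -1
```

```text
TURNED 43.572267805835466 Tz -0.03381327856459655
```

>>> jog_arm(
  steps=[
    {"tx": 0, "ty": 0, "tz": 0, "roll": -1.5},
    {"tx": 0, "ty": 0, "tz": 0, "roll": -1.5},
    {"tx": 0, "ty": 0, "tz": 0, "roll": 0},
  ],
)

```text
time: 7.5
position: [0.5274, 0.2512, 0.1126]
eef_rot: [-0.289, 0.957, 0.0, 0.0]
ft_force: [-1.2, 0.4, -1.7]
width: 0.51
```

```bash
python3 o.py|tail -1
```

```text
TURNED 46.573466598297834 Tz 0.02524011138150359
```

>>> jog_arm(
  steps=[
    {"tx": 0, "ty": 0, "tz": 0, "roll": -1.5},
    {"tx": 0, "ty": 0, "tz": 0, "roll": -1.5},
    {"tx": 0, "ty": 0, "tz": 0, "roll": 0},
  ],
)

```text
time: 7.8
position: [0.5274, 0.2512, 0.1126]
eef_rot: [-0.314, 0.949, 0.0, -0.0]
ft_force: [0.2, 0.8, 0.1]
width: 0.512
```

```bash
python3 o.py|tail -1
```

```text
TURNED 49.572620978504325 Tz 0.008572829509281355
```

>>> jog_arm(
  steps=[
    {"tx": 0, "ty": 0, "tz": 0, "roll": -1.5},
    {"tx": 0, "ty": 0, "tz": 0, "roll": -1.5},
    {"tx": 0, "ty": 0, "tz": 0, "roll": 0},
  ],
)

```text
time: 8.1
position: [0.5273, 0.2512, 0.1126]
eef_rot: [-0.339, 0.941, -0.0, -0.0]
ft_force: [-0.5, -0.5, -1.1]
width: 0.511
```

```bash
python3 o.py|tail -1
```

```text
TURNED 52.576998573241816 Tz -0.055339060621079524
```

>>> jog_arm(
  steps=[
    {"tx": 0, "ty": 0, "tz": 0, "roll": -1.5},
    {"tx": 0, "ty": 0, "tz": 0, "roll": 0},
  ],
)

```text
time: 8.3
position: [0.5273, 0.2512, 0.1126]
eef_rot: [-0.351, 0.936, -0.0, -0.0]
ft_force: [0.5, -1.0, -1.5]
width: 0.513
```

```bash
python3 o.py|tail -1
```

```text
TURNED 54.06751129210344 Tz 0.00673495600339225
```

>>> jog_arm(
  steps=[
    {"tx": 0, "ty": 0, "tz": 0, "roll": -1.5},
    {"tx": 0, "ty": 0, "tz": 0, "roll": -1.5},
    {"tx": 0, "ty": 0, "tz": 0, "roll": 0},
  ],
)

```text
time: 8.6
position: [0.5274, 0.2512, 0.1126]
eef_rot: [-0.376, 0.927, -0.0, -0.0]
ft_force: [-0.2, 0.1, -1.0]
width: 0.513
```

```bash
python3 o.py|tail -1
```

```text
TURNED 57.07603479336781 Tz 0.014370038448990824
```

>>> jog_arm(
  steps=[
    {"tx": 0, "ty": 0, "tz": 0, "roll": -1.5},
    {"tx": 0, "ty": 0, "tz": 0, "roll": -1.5},
    {"tx": 0, "ty": 0, "tz": 0, "roll": 0},
  ],
)

```text
time: 8.9
position: [0.5276, 0.2511, 0.1127]
eef_rot: [-0.4, 0.917, -0.0, 0.0]
ft_force: [1.8, -1.1, -1.0]
width: 0.509
```

```bash
python3 o.py|tail -1
```

```text
TURNED 60.072163580273255 Tz -0.08865942856841494
```

>>> jog_arm(
  steps=[
    {"tx": 0, "ty": 0, "tz": 0, "roll": -0.7},
    {"tx": 0, "ty": 0, "tz": 0, "roll": 0},
  ],
)

```text
time: 9.1
position: [0.5277, 0.251, 0.1127]
eef_rot: [-0.405, 0.914, -0.0, 0.0]
ft_force: [3.3, -2.2, -1.7]
width: 0.51
```

```bash
python3 o.py
```

```text
{'time': 9.1, 'position': array([0.5277, 0.251 , 0.1127]), 'eef_rot': array([-0.4049,  0.9143, -0.0002,  0.0003]), 'ft_force': array([ 3.3489, -2.1876, -1.7082]), 'wrist_torque': array([-0.4583, -0.7329, -0.0324]), 'width': 0.5104981747733752, 'joint_torque': array([  2.1842, -57.2384, -24.1953,   0.7767,   0.7834,  -0.239 ])} mm 47.4763302539239
TURNED 60.716917041724415 Tz -0.03237781589296266
```

>>> jog_arm(
  steps=[
    {"tx": 0, "ty": 0, "tz": 0, "roll": -0.7},
    {"tx": 0, "ty": 0, "tz": 0, "roll": 0},
  ],
)

```text
time: 9.3
position: [0.5278, 0.251, 0.1127]
eef_rot: [-0.411, 0.912, -0.0, 0.0]
ft_force: [5.0, -2.7, -2.2]
width: 0.513
```

```bash
python3 o.py
```

```text
{'time': 9.3, 'position': array([0.5278, 0.251 , 0.1127]), 'eef_rot': array([-0.4106,  0.9118, -0.0003,  0.0004]), 'ft_force': array([ 5.0467, -2.7406, -2.1759]), 'wrist_torque': array([-0.6327, -1.0127, -0.1512]), 'width': 0.5132576657424455, 'joint_torque': array([  2.9364, -57.3085, -23.8373,   1.0659,   1.0324,  -0.2571])} mm 47.73296291404743
TURNED 61.431793032335186 Tz -0.15116740788325325
```

Contact shows one-sided: side force along the tab axis plus rising torque. I'll ease the side load and press a touch more to confirm the stop.

>>> jog_arm(
  steps=[
    {"tx": 0, "ty": -0.5, "tz": 0, "roll": -0.4},
    {"tx": 0, "ty": 0, "tz": 0, "roll": -0.4},
    {"tx": 0, "ty": 0, "tz": 0, "roll": 0},
  ],
)

```text
time: 9.6
position: [0.5281, 0.2508, 0.1127]
eef_rot: [-0.417, 0.909, -0.0, 0.0]
ft_force: [4.1, -2.7, -2.1]
width: 0.509
```

```bash
python3 o.py; python3 o.py|tail -1
```

```text
{'time': 9.6, 'position': array([0.5281, 0.2508, 0.1127]), 'eef_rot': array([-0.417 ,  0.9089, -0.0002,  0.0003]), 'ft_force': array([ 4.1232, -2.677 , -2.1101]), 'wrist_torque': array([-0.5224, -1.0478, -0.1184]), 'width': 0.5093960786319787, 'joint_torque': array([  2.699 , -57.2989, -23.7152,   0.975 ,   1.109 ,  -0.2076])} mm 47.37383531277401
TURNED 62.22713675584864 Tz -0.11835878821599977
TURNED 62.22713675584864 Tz -0.11835878821599977
```

>>> jog_arm(
  steps=[
    {"tx": 0, "ty": -0.5, "tz": 0, "roll": -0.5},
    {"tx": 0, "ty": 0, "tz": 0, "roll": -0.5},
    {"tx": 0, "ty": 0, "tz": 0, "roll": 0},
  ],
)

```text
time: 9.9
position: [0.5284, 0.2505, 0.1127]
eef_rot: [-0.425, 0.905, -0.0, 0.0]
ft_force: [5.5, -2.2, -2.6]
width: 0.513
```

```bash
python3 o.py
```

```text
{'time': 9.9, 'position': array([0.5284, 0.2505, 0.1127]), 'eef_rot': array([-0.425 ,  0.9052, -0.0001,  0.0003]), 'ft_force': array([ 5.5047, -2.1798, -2.5583]), 'wrist_torque': array([-0.3708, -1.0329, -0.1378]), 'width': 0.5125736555892444, 'joint_torque': array([  2.4855, -57.3596, -23.5862,   0.8748,   1.2045,  -0.229 ])} mm 47.669349969799725
TURNED 63.238444294668255 Tz -0.13783134899565422
```

>>> jog_arm(
  steps=[
    {"tx": 0, "ty": 0, "tz": 0, "roll": -0.7},
    {"tx": 0, "ty": 0, "tz": 0, "roll": -0.7},
    {"tx": 0, "ty": 0, "tz": 0, "roll": 0},
  ],
)

```text
time: 10.2
position: [0.5285, 0.2505, 0.1127]
eef_rot: [-0.436, 0.9, -0.0, 0.0]
ft_force: [5.3, -2.9, -3.7]
width: 0.511
```

```bash
python3 o.py
python3 - <<'E'
from h import *
im,d=save("wrist","w4")
cv2.imwrite("pics/w4c.png",cv2.resize(im[200:440,170:490,::-1],None,fx=2,fy=2))
E
```

```text
{'time': 10.2, 'position': array([0.5285, 0.2505, 0.1127]), 'eef_rot': array([-0.4359,  0.9   , -0.0001,  0.0004]), 'ft_force': array([ 5.2968, -2.9145, -3.7487]), 'wrist_torque': array([-0.5586, -1.0867, -0.3323]), 'width': 0.5114369959238528, 'joint_torque': array([  2.9849, -57.4152, -23.4617,   0.8526,   1.3   ,  -0.491 ])} mm 47.563640620918314
TURNED 64.62438073255201 Tz -0.3322953847348437
```

View pics/w4c.png

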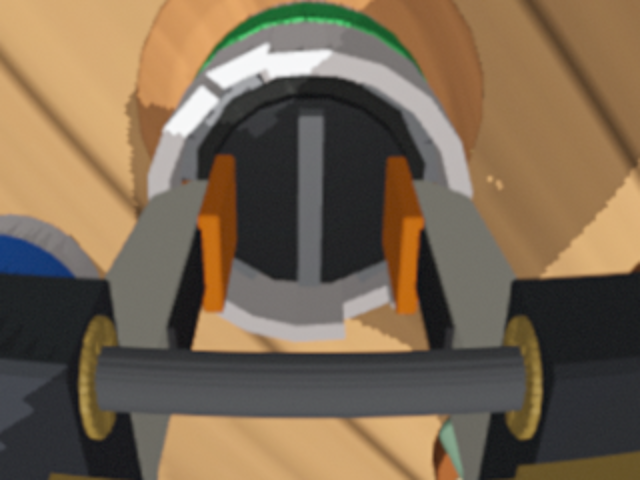

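Torque jumped to 0.33 N m, which is the stop. The picture shows the stopper turned with the gripper and both tabs still squeezed. I'll relax the torque slightly and start lifting.

>>> jog_arm(
  steps=[
    {"tx": 0, "ty": 0, "tz": 0, "roll": 1.5},
    {"tx": 0, "ty": 0, "tz": 0, "roll": 0},
  ],
)

```text
time: 10.45
position: [0.5283, 0.2506, 0.1127]
eef_rot: [-0.424, 0.906, -0.0, 0.0]
ft_force: [4.2, -2.0, -2.5]
width: 0.512
```

```bash
python3 o.py
```

```text
{'time': 10.45, 'position': array([0.5283, 0.2506, 0.1127]), 'eef_rot': array([-0.4238,  0.9058, -0.0001,  0.0003]), 'ft_force': array([ 4.2068, -1.9629, -2.5475]), 'wrist_torque': array([-0.4331, -1.0522, -0.0968]), 'width': 0.512017544296298, 'joint_torque': array([  2.5249, -57.2877, -23.4857,   0.9031,   1.2462,   0.2308])} mm 47.61763161955571
TURNED 63.08977106368999 Tz -0.09678919605647077
```

>>> jog_arm(
  steps=[
    {"tx": 0, "ty": 0, "tz": -1, "roll": 0},
    {"tx": 0, "ty": 0, "tz": -1, "roll": 0},
    {"tx": 0, "ty": 0, "tz": -1, "roll": 0},
    {"tx": 0, "ty": 0, "tz": 0, "roll": 0},
  ],
)

```text
time: 10.85
position: [0.5282, 0.2504, 0.1156]
eef_rot: [-0.424, 0.906, -0.0, 0.0]
ft_force: [4.2, -2.6, -2.6]
width: 0.511
```

```bash
python3 o.py
```

```text
{'time': 10.85, 'position': array([0.5282, 0.2504, 0.1156]), 'eef_rot': array([-0.4243,  0.9055, -0.0001,  0.0001]), 'ft_force': array([ 4.1534, -2.5962, -2.5827]), 'wrist_torque': array([-0.6516, -1.0125, -0.1709]), 'width': 0.5108331236446357, 'joint_torque': array([  2.7812, -57.6201, -24.1237,   1.0169,   1.0806,  -0.118 ])} mm 47.507480498951125
TURNED 63.151573470736906 Tz -0.17091921423026274
```

>>> jog_arm(
  steps=[
    {"tx": 0, "ty": -0.3, "tz": 0, "roll": 0.7},
    {"tx": 0, "ty": 0, "tz": -1, "roll": 0},
    {"tx": 0, "ty": 0, "tz": -1, "roll": 0},
    {"tx": 0, "ty": 0, "tz": -1, "roll": 0},
    {"tx": 0, "ty": 0, "tz": 0, "roll": 0},
  ],
)

```text
time: 11.35
position: [0.5282, 0.2504, 0.1188]
eef_rot: [-0.418, 0.908, 0.0, -0.0]
ft_force: [1.9, -1.5, -1.9]
width: 0.509
```

```bash
python3 o.py
```

```text
{'time': 11.35, 'position': array([0.5282, 0.2504, 0.1188]), 'eef_rot': array([-0.4184,  0.9083,  0.0001, -0.0001]), 'ft_force': array([ 1.8902, -1.4668, -1.9319]), 'wrist_torque': array([-0.3655, -0.2962, -0.0412]), 'width': 0.5093170181801209, 'joint_torque': array([  1.4117, -57.3316, -25.2937,   0.5248,   0.3802,  -0.055 ])} mm 47.36648269075124
TURNED 62.4068658855512 Tz -0.041218586963200556
```

Lifted 6 mm with no block, and the side forces are dropping. Continuing up.

>>> jog_arm(
  steps=[
    {"tx": 0, "ty": 0, "tz": -2, "roll": 0},
    {"tx": 0, "ty": 0, "tz": -2, "roll": 0},
    {"tx": 0, "ty": 0, "tz": -2, "roll": 0},
    {"tx": 0, "ty": 0, "tz": 0, "roll": 0},
  ],
)

```text
time: 11.75
position: [0.5283, 0.2505, 0.125]
eef_rot: [-0.418, 0.908, 0.0, 0.0]
ft_force: [0.3, -1.9, -0.1]
width: 0.514
```

```bash
python3 o.py
```

```text
{'time': 11.75, 'position': array([0.5283, 0.2505, 0.125 ]), 'eef_rot': array([-0.4183,  0.9083,  0.0001,  0.0001]), 'ft_force': array([ 0.2523, -1.887 , -0.1316]), 'wrist_torque': array([-0.1473, -0.0924, -0.0234]), 'width': 0.5142442364164183, 'joint_torque': array([  0.7253, -56.5414, -25.6537,   0.2664,   0.1369,  -0.0215])} mm 47.8247139867269
TURNED 62.39456854047762 Tz -0.023368643736558125
```

>>> jog_arm(
  steps=[
    {"tx": 0, "ty": 0, "tz": -4, "roll": 0},
    {"tx": 0, "ty": 0, "tz": -6, "roll": 0},
    {"tx": 0, "ty": 0, "tz": -8, "roll": 0},
    {"tx": 0, "ty": 0, "tz": -10, "roll": 0},
    {"tx": 0, "ty": 0, "tz": -10, "roll": 0},
    {"tx": 0, "ty": 0, "tz": -10, "roll": 0},
    {"tx": 0, "ty": 0, "tz": -10, "roll": 0},
    {"tx": 0, "ty": 0, "tz": -10, "roll": 0},
    {"tx": 0, "ty": 0, "tz": -6, "roll": 0},
    {"tx": 0, "ty": 0, "tz": 0, "roll": 0},
  ],
)

```text
time: 12.75
position: [0.5287, 0.2505, 0.1996]
eef_rot: [-0.418, 0.908, -0.0, 0.001]
ft_force: [0.1, 0.4, -0.9]
width: 0.51
```

```bash
python3 o.py
python3 - <<'E'
from h import *
im,d=save("wrist","w5"); im2,_=save("scene","s5")
a=cv2.resize(im[200:440,170:490,::-1],(400,300)); b=cv2.resize(im2[150:330,240:480,::-1],(400,300)); cv2.imwrite("pics/c5.png",np.hstack([a,b]))
s=manip.observe(); q=s["eef_rot"]; X=np.array([2*q[0]**2-1,2*q[0]*q[1]]); Y=np.array([2*q[0]*q[1],2*q[1]**2-1]); d=np.array([.476,-.193])-s["position"][:2]; print("to mat tx,ty",X@d*1000,Y@d*1000, s["joints"])
E
```

```text
{'time': 12.75, 'position': array([0.5287, 0.2505, 0.1996]), 'eef_rot': array([-0.4183,  0.9083, -0.    ,  0.0007]), 'ft_force': array([ 0.1473,  0.3586, -0.9478]), 'wrist_torque': array([0.04  , 0.0323, 0.0411]), 'width': 0.5102386686689449, 'joint_torque': array([  0.0095, -55.2445, -28.9578,  -0.0459,   0.2725,   0.0001])} mm 47.45219618621187
TURNED 62.39264879200872 Tz 0.041121253050417465
to mat tx,ty 370.7839981618212 -248.50543668503286 [ 3.62866121e-01  4.33964648e-01  1.58088611e+00  2.89110796e-06
  1.12704924e+00 -2.07101335e+00]
```

View pics/c5.png

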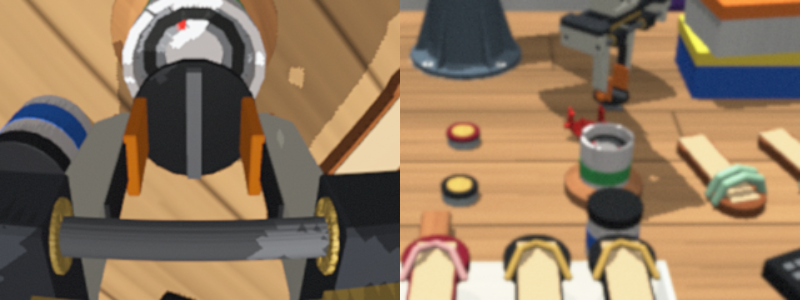

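The stopper is out and held upright, and the tub's mouth is empty. I'll roll back first to stay clear of the joint 6 limit, then travel.

>>> jog_arm(
  steps=[
    {"tx": 0, "ty": 0, "tz": 0, "roll": 5},
    {"tx": 0, "ty": 0, "tz": 0, "roll": 8},
    {"tx": 0, "ty": 0, "tz": 0, "roll": 8},
    {"tx": 0, "ty": 0, "tz": 0, "roll": 8},
    {"tx": 0, "ty": 0, "tz": 0, "roll": 8},
    {"tx": 0, "ty": 0, "tz": 0, "roll": 8},
    {"tx": 0, "ty": 0, "tz": 0, "roll": 4.5},
    {"tx": 0, "ty": 0, "tz": 0, "roll": 0},
  ],
)

```text
time: 13.65
position: [0.5281, 0.2503, 0.1981]
eef_rot: [0.001, 1.0, -0.0, -0.0]
ft_force: [-0.9, 0.3, -1.7]
width: 0.509
```

```bash
python3 o.py
```

```text
{'time': 13.65, 'position': array([0.5281, 0.2503, 0.1981]), 'eef_rot': array([ 0.001 ,  1.    , -0.0002, -0.0005]), 'ft_force': array([-0.8916,  0.2587, -1.716 ]), 'wrist_torque': array([-0.012 ,  0.0117, -0.0177]), 'width': 0.5089910987146403, 'joint_torque': array([  0.0052, -54.852 , -28.6685,   0.0209,   0.0785,   1.2472])} mm 47.33617218046155
TURNED 12.832066120784061 Tz -0.017730453687634304
```

>>> jog_arm(
  steps=[
    {"tx": 0, "ty": -10, "tz": 0, "roll": 0},
    {"tx": 4, "ty": -25, "tz": 0, "roll": 0},
    {"tx": 6, "ty": -35, "tz": 0, "roll": 0},
    {"tx": 6, "ty": -40, "tz": 0, "roll": 0},
    {"tx": 6, "ty": -40, "tz": 0, "roll": 0},
    {"tx": 6, "ty": -40, "tz": 0, "roll": 0},
    {"tx": 6, "ty": -40, "tz": 0, "roll": 0},
    {"tx": 6, "ty": -40, "tz": 0, "roll": 0},
    {"tx": 6, "ty": -40, "tz": 0, "roll": 0},
    {"tx": 6, "ty": -40, "tz": 0, "roll": 0},
  ],
)

```text
time: 14.65
position: [0.4751, -0.1016, 0.1986]
eef_rot: [-0.001, 1.0, -0.0, -0.0]
ft_force: [1.5, -0.1, -0.3]
width: 0.513
```

>>> jog_arm(
  steps=[
    {"tx": 0, "ty": -35, "tz": 0, "roll": 0},
    {"tx": 0, "ty": -25, "tz": 0, "roll": 0},
    {"tx": 0, "ty": -20, "tz": 0, "roll": 0},
    {"tx": 0, "ty": -10, "tz": 0, "roll": 0},
    {"tx": 0, "ty": -3, "tz": 0, "roll": 0},
    {"tx": 0, "ty": 0, "tz": 0, "roll": 0},
  ],
)

```text
time: 15.25
position: [0.4758, -0.1924, 0.1985]
eef_rot: [0.0, 1.0, 0.0, -0.0]
ft_force: [-0.9, 0.9, -0.8]
width: 0.514
```

```bash
python3 o.py
python3 - <<'E'
from h import *
im,d=save("wrist","w6"); cv2.imwrite("pics/w6v.png",im[:,:,::-1])
for r in manip.recognise("wrist","mat"): print(r["score"],world("wrist",r["point"]))
E
```

```text
{'time': 15.25, 'position': array([ 0.4758, -0.1924,  0.1985]), 'eef_rot': array([ 0.0002,  1.    ,  0.0001, -0.0001]), 'ft_force': array([-0.874 ,  0.9176, -0.8263]), 'wrist_torque': array([ 0.0178,  0.0053, -0.0272]), 'width': 0.5140592765780378, 'joint_torque': array([ -1.0813, -46.0584, -27.828 ,  -0.0952,   0.0488,  -0.126 ])} mm 47.80751272175752
TURNED 12.924263171953061 Tz -0.027226070956289768
0.71 [ 0.46303168 -0.18982865  0.00543777]
```

View pics/w6v.png

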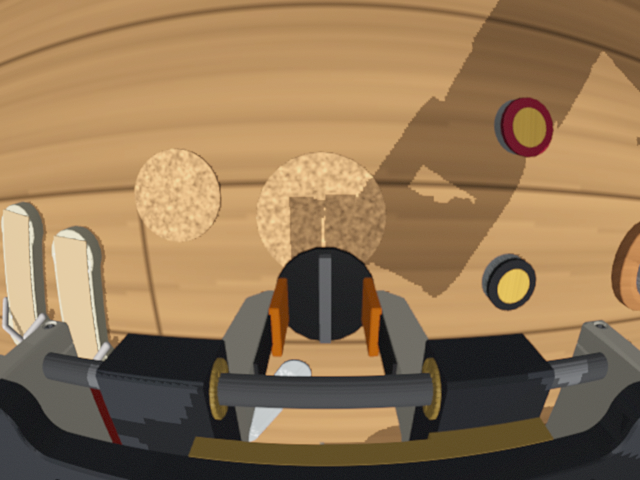

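The larger mat is centred under the stopper, with its middle at column ~321. I'll descend to just above it.

>>> jog_arm(
  steps=[
    {"tx": 0, "ty": 0, "tz": 10, "roll": 0},
    {"tx": 0, "ty": 0, "tz": 20, "roll": 0},
    {"tx": 0, "ty": 0, "tz": 25, "roll": 0},
    {"tx": 0, "ty": 0, "tz": 25, "roll": 0},
    {"tx": 0, "ty": 0, "tz": 25, "roll": 0},
    {"tx": 0, "ty": 0, "tz": 20, "roll": 0},
    {"tx": 0, "ty": 0, "tz": 15, "roll": 0},
    {"tx": 0, "ty": 0, "tz": 8, "roll": 0},
    {"tx": 0, "ty": 0, "tz": 4, "roll": 0},
    {"tx": 0, "ty": 0, "tz": 0, "roll": 0},
  ],
)

```text
time: 16.35
position: [0.476, -0.1924, 0.0465]
eef_rot: [0.0, 1.0, 0.0, -0.0]
ft_force: [-0.3, -0.1, -0.2]
width: 0.513
```

>>> jog_arm(
  steps=[
    {"tx": 0, "ty": 0, "tz": 0.7, "roll": 0},
    {"tx": 0, "ty": 0, "tz": 0.7, "roll": 0},
    {"tx": 0, "ty": 0, "tz": 0, "roll": 0},
  ],
)

```text
time: 16.65
position: [0.4761, -0.1927, 0.0456]
eef_rot: [0.0, 1.0, -0.0, 0.0]
ft_force: [0.3, -0.3, -1.0]
width: 0.511
```

```bash
python3 o.py
```

```text
{'time': 16.65, 'position': array([ 0.4761, -0.1927,  0.0456]), 'eef_rot': array([ 0.0004,  1.    , -0.0002,  0.0003]), 'ft_force': array([ 0.2646, -0.2709, -1.0482]), 'wrist_torque': array([ 0.0141, -0.002 , -0.0121]), 'width': 0.5111894999489092, 'joint_torque': array([  0.0206, -51.6118, -19.805 ,  -0.032 ,   0.0375,  -0.0002])} mm 47.54062349524855
TURNED 12.894789027600465 Tz -0.012102205870405608
```

>>> jog_arm(
  steps=[
    {"tx": 0, "ty": 0, "tz": 0.7, "roll": 0},
    {"tx": 0, "ty": 0, "tz": 0.7, "roll": 0},
    {"tx": 0, "ty": 0, "tz": 0, "roll": 0},
  ],
)

```text
time: 16.95
position: [0.476, -0.1926, 0.0438]
eef_rot: [0.0, 1.0, -0.0, -0.0]
ft_force: [-0.2, -0.0, -1.5]
width: 0.514
```

```bash
python3 o.py|head -1
```

```text
{'time': 16.95, 'position': array([ 0.476 , -0.1926,  0.0438]), 'eef_rot': array([ 0.0004,  1.    , -0.    , -0.    ]), 'ft_force': array([-0.1883, -0.0318, -1.5409]), 'wrist_torque': array([-0.0063, -0.0432,  0.0317]), 'width': 0.5139195387426725, 'joint_torque': array([ -0.0016, -51.7486, -19.702 ,  -0.0324,   0.0382,  -0.0002])} mm 47.79451710306854
```

>>> jog_arm(
  steps=[
    {"tx": 0, "ty": 0, "tz": 0.5, "roll": 0},
    {"tx": 0, "ty": 0, "tz": 0.5, "roll": 0},
    {"tx": 0, "ty": 0, "tz": 0, "roll": 0},
  ],
)

```text
time: 17.25
position: [0.4761, -0.1926, 0.0433]
eef_rot: [0.0, 1.0, -0.0, 0.0]
ft_force: [-2.1, 1.1, 7.1]
width: 0.518
```

```bash
python3 o.py|head -1
```

```text
{'time': 17.25, 'position': array([ 0.4761, -0.1926,  0.0433]), 'eef_rot': array([ 0.0004,  1.    , -0.    ,  0.0001]), 'ft_force': array([-2.0688,  1.0892,  7.1301]), 'wrist_torque': array([0.2544, 0.4503, 0.0319]), 'width': 0.5177434370008349, 'joint_torque': array([ -0.0876, -48.0922, -19.1579,  -0.0319,  -0.6386,   0.0016])} mm 48.150139641077644
```

It has touched down at 7 N. I'll ease off a touch, soften the grip, then open.

>>> jog_arm(
  steps=[
    {"tx": 0, "ty": 0, "tz": -0.5, "roll": 0},
    {"tx": 0, "ty": 0, "tz": 0, "roll": 0},
    {"tx": 0, "ty": 0, "tz": 0, "roll": 0},
    {"tx": 0, "ty": 0, "tz": 0, "roll": 0},
  ],
  squeeze=5,
)

```text
time: 17.65
position: [0.4761, -0.1927, 0.0434]
eef_rot: [0.0, 1.0, -0.0, 0.0]
ft_force: [-0.3, 0.6, 3.5]
width: 0.641
```

>>> jog_arm(
  steps=[
    {"tx": 0, "ty": 0, "tz": 0, "roll": 0},
    {"tx": 0, "ty": 0, "tz": 0, "roll": 0},
    {"tx": 0, "ty": 0, "tz": 0, "roll": 0},
    {"tx": 0, "ty": 0, "tz": 0, "roll": 0},
    {"tx": 0, "ty": 0, "tz": 0, "roll": 0},
    {"tx": 0, "ty": 0, "tz": 0, "roll": 0},
    {"tx": 0, "ty": 0, "tz": 0, "roll": 0},
    {"tx": 0, "ty": 0, "tz": 0, "roll": 0},
  ],
  jaw=-1,
)

```text
time: 18.45
position: [0.4759, -0.1926, 0.0433]
eef_rot: [0.0, 1.0, 0.0, -0.0]
ft_force: [0.2, 0.6, -0.2]
width: 0.997
```

```bash
python3 o.py|head -1;python3 - <<'E'
from h import *
im,d=save("wrist","w7"); cv2.imwrite("pics/w7v.png",cv2.resize(im[200:440,170:490,::-1],None,fx=2,fy=2))
E
```

```text
{'time': 18.45, 'position': array([ 0.4759, -0.1926,  0.0433]), 'eef_rot': array([ 0.0004,  1.    ,  0.    , -0.    ]), 'ft_force': array([ 0.1908,  0.6212, -0.2296]), 'wrist_torque': array([0.044 , 0.0241, 0.0015]), 'width': 0.9972620773934759, 'joint_torque': array([ -0.0014, -51.2606, -19.4095,  -0.0329,   0.0635,  -0.    ])} mm 92.74537319759327
```

View pics/w7v.png

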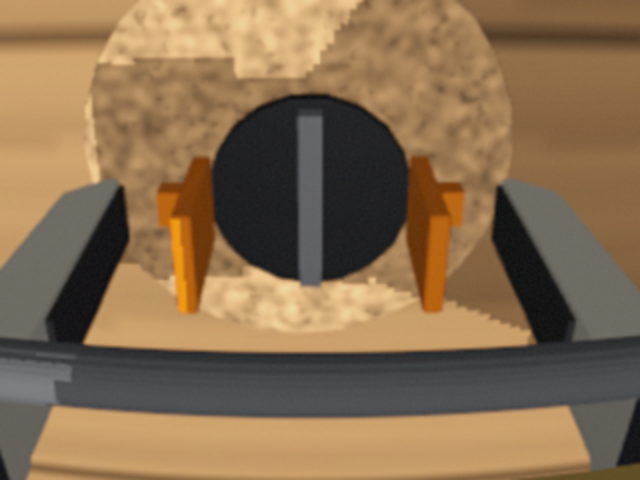

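The stopper stands upright, the tabs have sprung out, and the fingers are clear. I'll retreat straight up.

>>> jog_arm(
  steps=[
    {"tx": 0, "ty": 0, "tz": -5, "roll": 0},
    {"tx": 0, "ty": 0, "tz": -10, "roll": 0},
    {"tx": 0, "ty": 0, "tz": -20, "roll": 0},
    {"tx": 0, "ty": 0, "tz": -25, "roll": 0},
    {"tx": 0, "ty": 0, "tz": -30, "roll": 0},
    {"tx": 0, "ty": 0, "tz": -30, "roll": 0},
    {"tx": 0, "ty": 0, "tz": -20, "roll": 0},
    {"tx": 0, "ty": 0, "tz": -10, "roll": 0},
    {"tx": 0, "ty": 0, "tz": 0, "roll": 0},
  ],
)

```text
time: 19.4
position: [0.4764, -0.1928, 0.1947]
eef_rot: [0.0, 1.0, -0.001, 0.001]
ft_force: [-0.7, -0.4, -0.8]
width: 1.004
```

Run:
```python
from h import *
np.set_printoptions(precision=4,suppress=True)
im,d=save("wrist","w8"); im2,_=save("scene","s8")
im,d,W=cloud("w8")
reg=(W[...,2]>.018)&(np.hypot(W[...,0]-.476,W[...,1]+.193)<.06); hsv=cv2.cvtColor(im.astype(np.uint8),cv2.COLOR_RGB2HSV)
disc=reg&(W[...,2]<.032)&(hsv[...,2]<80); p=W[disc]; print("disc",len(p),(p.min(0)+p.max(0))/2,np.median(p[:,2]),p.max(0)-p.min(0))
flat=(abs(W[...,2]-.006)<.003)&(np.hypot(W[...,0]-.476,W[...,1]+.193)<.08); 
m=W[flat]; print("mat",m.min(0),m.max(0))
a=cv2.resize(im.astype(np.uint8)[...,::-1],(400,300)); b=cv2.resize(im2[150:330,100:340,::-1],(400,300)); cv2.imwrite("pics/c8.png",np.hstack([a,b]))
print(manip.observe()["position"],manip.observe()["time"])
```

```text
disc 2265 [ 0.4759 -0.1933  0.027 ] 0.026778468132399903 [0.0536 0.0521 0.01  ]
mat [ 0.4081 -0.2617  0.003 ] [ 0.5375 -0.132   0.0074]
[ 0.4756 -0.1924  0.1927] 19.5
```

View pics/c8.png

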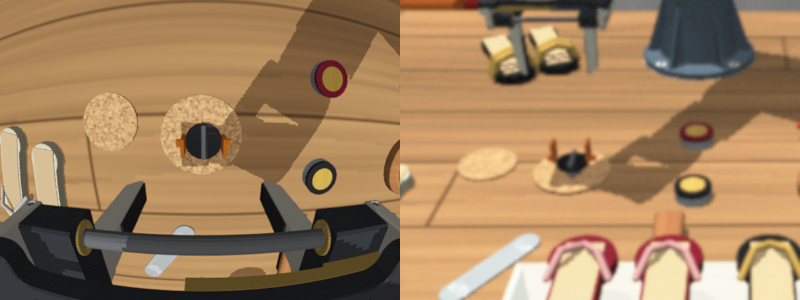

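```bash
python3 -c "
from rig import manip
print(manip.finish_job())"
```

```text
the job is handed in; nothing more can be done
None
```

The tub is open, and its stopper stands upright near the middle of the 130 mm cork mat. I handed the job in at about 19.5 s.

- **Opening:** I squeezed the tabs with 28 N and turned the stopper left. One-sided contact began at about 60°. The torque then rose to 0.33 N m at about 64.6°, slightly over the suggested 0.15–0.3 N m but below the 0.5 N m that breaks it. I backed off about 2° and lifted it straight out with no sign of a block.
- **Side load at the stop:** There was up to about 6 N of side force along the tab axis at the stop, from a slight off-centre contact. I eased it, and it faded as the stopper came up.
- **Setting down:** Contact with the mat was about 7 N. I eased the grip, and the tabs sprang back out as the fingers opened.
- **Last checks:** The stopper's disc is level, with its centre at (0.476, −0.193). The first top view put the mat's centre at (0.476, −0.193). The final wrist view, with part of the mat hidden, put it at about (0.473, −0.197). So the stopper is within about 5 mm of the middle by either measure.
- **Other things:** The final pictures, which show only part of the counter, gave no sign of anything else having moved. The gripper was clear above the stopper when I handed in.

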